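Dry-run two tack spots on a steel panel and hand it over

TASK

Dry-run the tack welds on the steel panel: point down at the hexagonal nut, fingertips a finger's width (about 2 cm) above the middle of its top, and stay there two seconds, then do the same over the round tube stub. The pieces are not yet welded down, so touch none of them, and do not point at the square tube stub, which is not due (cross over it only from well above). When both spots have been shown, push the lever on the small switch box fully over to its far side and leave it there, finishing clear of everything, with all the loose things still where they were.

Things in the scene. Friction and masses are not known exactly. Their poses are not given: they have to be found in the camera images.
- panel: Fixed flat sheet-steel panel, 292 x 432 mm, lying on the bench; its floor is 6 mm thick and is edged with lips 16 mm high; two rectangular slots along its +x side. Origin: centre of the underside; z up. The three loose pieces stand on it in a row along its y, in any order, centres at least 110 mm apart.
- nut: Loose hexagonal steel nut, 60 mm across flats, 69 mm across corners, 30 mm high, with an open middle 36 mm wide, lying flat on the panel. Origin: centre of its underside. FIRST spot to point at.
- nut_top (a point): Point on the nut's axis level with its top face (30 mm above its underside); z up.
- tube: Loose upright stub of round steel tube, 60 mm outside diameter, 52 mm bore, 55 mm high, standing on the panel. Origin: centre of its underside. SECOND spot to point at.
- tube_top (a point): Point on the tube's axis level with its upper rim (55 mm above its underside); z up.
- square: Loose upright stub of square steel tube, 55 x 55 mm outside, 47 mm inside, 55 mm high, standing on the panel. Origin: centre of its underside. Not due: neither touched nor pointed at.
- square_top (a point): Point on the square tube's axis level with its upper rim; z up.
- ready_base: Fixed grey switch box, 70 (x) x 50 (y) x 25 mm high, with a hub and an upright lever on it. Origin: centre of the underside. The lever's pivot is 22 mm above the origin, along the box's y; the box's x axis points to the far side, away from the robot (turned up to 0.35 rad).
- ready (a joint): Lever angle, rad: 0 = leaning 0.5 rad from upright towards the robot (the box's -x), 1.0 = end stop, leaning 0.5 rad to the far side (the box's +x). Starts at 0 to 0.15. Stays where it is left; about 1 N at the ball moves it.
- ready_tip (a point): Centre of the lever's ball (26 mm diameter), 80 mm from the pivot on a rod 10 mm thick; about 92 mm above the bench at either end of its swing, 102 mm when upright.
- tin: Bystander: low round tin with a screw cap, 64 mm diameter, 45 mm high, on the bench. Origin: centre of its underside.
- hammer: Bystander: hammer lying on the bench on the panel's left, 260 mm long, under 50 mm high; its length is along its x.
- magnet: Bystander: triangular welding magnet standing on its edge, 75 x 14 mm, 75 mm high; origin: centre of its underside.

How it is judged:
By the outcome, as a careful person would: the job done as asked, in the order asked, and still so for the second after the job is handed in, with the robot touching nothing.
It also fails if it takes over 58 s, if anything falls off the work surface, if the arm or the gripper's body presses on something with over 40 N, if the wrist force passes 120 N, or if a joint passes its speed limit or range.

ROBOT

A 6-joint arm with a two-finger parallel gripper is mounted at the origin on the work surface. World frame = base frame: x ahead of the robot, y to its left, z up, the work surface at z = 0. Lengths are in m, angles in rad, forces in N, time in s.
With the tool pointing down it reaches from about 0.3 to 0.775 m from the base axis. Payload 14.6 kg.
Tool frame: the origin (TCP) lies at the very end of the fingers, on their centre line; the grasp point (between the pads) lies 19 mm behind it; z points along the fingers, y is the direction in which the jaws open and shut (so a half turn about z gives the same grasp; the last joint's range is limited). The gripper opens to 94 mm and grips with 3 to 60 N. Pads are 16 mm wide; open, the fingers measure 119 mm over their backs; the gripper's body (75 mm by 177 mm) begins 78 mm behind the grasp point.
Start: joints at [1.197, 0.3, 1.521, -0, 1.321, -0.067], TCP at [0.166, 0.524, 0.172] pointing down, gripper open.
Joint ranges: [-3.03, 3.03], [-0.79, 2.21], [0.23, 2.52], [-1.04, 4.18], [0, 3.07], [-2.55, 2.55]. Speed limits (rad/s): [2.22, 2.22, 2.57, 3.14, 3.14, 3.14].

INTERFACE

Orientations are given as [roll, pitch, yaw] about the fixed x, y, z axes, in that order (R = Rz(yaw) Ry(pitch) Rx(roll)).
In Python, from station import ctrl, vision, ticket gives the robot as it stands.
- The arm moves only by the tool step_arm, never from a script. Its argument "steps" is a list of rows, each an object of numbers: "x", "y", "z": the shift along the tool's x, y, z in m; "ax", "ay", "az": the turn, a rotation vector about the tool's x, y, z in degrees; "claw": the finger opening in m, from 0 to 0.094. A call has 1 to 5 rows; each row shifts and turns the pose as measured when the row begins, along the tool's axes as they then stand; what a row does not reach is not made up. A row lasts 1/12 s, in which the tool goes at most 41.7 mm and 7.16 degrees, less where a joint would pass 70% of its speed; a pose out of reach is approached as far as the arm can. A call with a gripper value outside its range is refused whole. The fingers move at their own pace and stop on an object; "grip_force" is the grip in N (left out, the last holds). Time passes only in rows, so rows that do not move let the fingers close. It gives the time, the measured TCP pose, the force and the opening at its end, in the units of the state.
- ctrl.get_obs(): the state, without advancing time (a new reading comes with each control period).
- vision.camera(name): name is "side" or "top" or "wrist"; returns (picture, depth): 400x640x3 uint8, red, green, blue; 400x640 float32, m along the optical axis (not along the pixel's ray), 0 where there is no reading.
- vision.camera_params(name): a dict with "fov_y" (degrees; the focal length in pixels is half the picture's height over the tangent of half this angle, whatever the lens; pixels are square), "cx", "cy" (the principal point, pixels), "origin" and "attitude" of the camera in the world; the wrist camera has in their place "mount" (4x4, takes a point from camera to tool coordinates, whose origin is the TCP and whose axes are the flange's). Camera axes: x right, y up, looking along -z (the intrinsics and any distortion apply to the point x, -y, -z); pixel columns grow to the right and rows downward; lengths in m; the calibration is good to about 2 mm. A picture is of the moment at which its call begins: read the wrist's pose just before it. camera_params takes no time and is no camera call.
- ticket.hand_in(): hands the job in, once; it reports no verdict.
The state is a dict: "time_s": time; "qpos": joint angles; "joint_vel": joint speeds; "tau": joint torques, N m; "ee_pos": TCP position; "eef_rot": TCP orientation; "force": force on the tool from outside, world axes, zero at the start; "moment": the same for the moment, N m; "grip_width": finger opening in m.
Only numpy, scipy, OpenCV 4.12 (cv2) and the standard library are available. Lean on these libraries where they do the work, as an engineer would, in place of code of your own. Each camera call takes 0.05 s, during which the arm holds its last target.

## Working session

There is one attempt and no reset: what is moved stays moved. The work goes in short steps, Python scripts to look and compute and a tool call to move; the robot and the scene stay as the last step left them, time stands still between calls to the robot, and variables do not carry over. Pictures are saved under pics/ and viewed, and the job is handed in when it is done.

Besides the shell and the picture viewer there is one more tool, called by a JSON object that holds its "method" and its "body". step_arm: Moves the arm, as the interface text tells. Its arguments: {"type":"object","properties":{"steps":{"type":"array"},"grip_force":{"type":"number"}},"required":["steps"]}

```bash
mkdir -p pics; cat > h.py <<'E'
import numpy as np,cv2
from station import ctrl,vision,ticket
E
python3 - <<'E'
from h import *
s=ctrl.get_obs();print({k:np.round(v,3).tolist() for k,v in s.items()})
for n in("top","side"):
    p,d=vision.camera(n);np.savez(f"pics/{n}0.npz",p=p,d=d);cv2.imwrite(f"pics/{n}0.png",p[:,:,::-1])
    print(n,vision.camera_params(n))
print(vision.camera_params("wrist"))
E
```

```text
{'time_s': 0.0, 'qpos': [1.197, 0.301, 1.522, 0.0, 1.321, -0.067], 'joint_vel': [0.001, 0.001, 0.001, -0.002, 0.002, 0.001], 'tau': [0.003, -53.179, -35.276, 0.071, 0.024, -0.0], 'ee_pos': [0.166, 0.524, 0.172], 'eef_rot': [-3.14, -0.0, 2.835], 'force': [-0.404, -0.037, 0.404], 'moment': [-0.063, -0.005, 0.041], 'grip_width': 0.094}
top {'fov_y': 47.540297946705095, 'cx': 326.0503063577718, 'cy': 197.2473236085991, 'origin': array([0.42701373, 0.04792525, 1.18633072]), 'attitude': array([ 0.10322429, -0.01941447, -1.57462487])}
side {'fov_y': 55.20666333262187, 'cx': 317.95025539365355, 'cy': 195.46659375348545, 'origin': array([-0.19239001, -0.68206932,  0.73476816]), 'attitude': array([ 1.01161206, -0.01493058, -0.806406  ])}
{'fov_y': 59.79380511114254, 'cx': 320.11903683408593, 'cy': 195.8527123028674, 'mount': array([[ 4.16479874e-04,  9.73401748e-01,  2.29104482e-01,
         6.49547208e-02],
       [ 9.99999913e-01, -4.13110390e-04, -6.26677445e-05,
         9.92169867e-05],
       [ 3.36445502e-05,  2.29104489e-01, -9.73401835e-01,
        -2.11859660e-01],
       [ 0.00000000e+00,  0.00000000e+00,  0.00000000e+00,
         1.00000000e+00]])}
```

```bash
ls . pics
```

```text
.:
h.py
pics

pics:
side0.npz
side0.png
top0.npz
top0.png
```

View pics/top0.png

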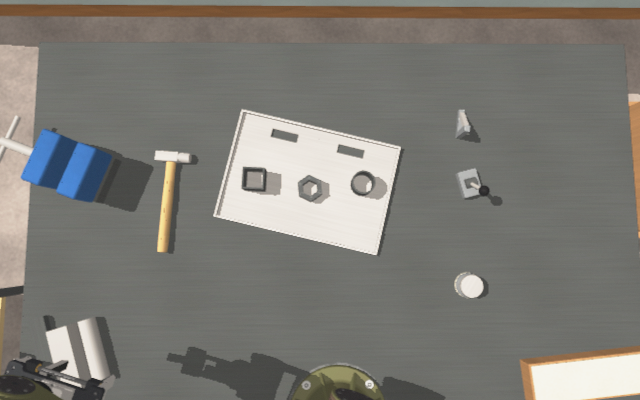

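View pics/side0.png

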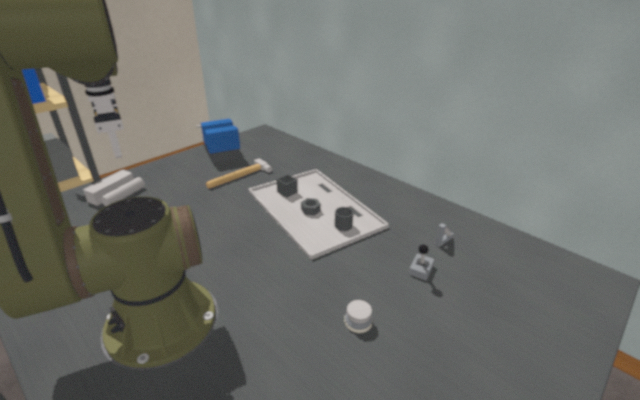

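The top view shows the square stub at (254,179), the nut at (310,188) and the tube at (363,183). The switch box is at (470,184) with its ball at (484,190), the tin at (470,285), the magnet at (463,125) and the hammer near (170,200). Next I'll measure them.

```bash
cat >> h.py <<'E'
from scipy.spatial.transform import Rotation as R
def pose(n):
    c=vision.camera_params(n)
    if n=="wrist":
        s=ctrl.get_obs();T=np.eye(4);T[:3,:3]=R.from_euler("xyz",s["eef_rot"]).as_matrix();T[:3,3]=s["ee_pos"];M=T@c["mount"]
        return c,M[:3,:3],M[:3,3]
    return c,R.from_euler("xyz",c["attitude"]).as_matrix(),np.array(c["origin"])
def rays(P,uv):
    c,Rm,o=P;f=200/np.tan(np.radians(c["fov_y"]/2));uv=np.asarray(uv,float)
    return np.stack([(uv[...,0]-c["cx"])/f,-(uv[...,1]-c["cy"])/f,-np.ones(uv.shape[:-1])],-1)@Rm.T,o
def plane(P,uv,z):
    r,o=rays(P,uv);return o+r*((z-o[2])/r[...,2])[...,None]
def cloud(P,d):
    v,u=np.mgrid[0:400,0:640];r,o=rays(P,np.stack([u,v],-1));return o+r*d[...,None]
def tri(P1,a,P2,b):
    r1,o1=rays(P1,a);r2,o2=rays(P2,b);r1/=np.linalg.norm(r1);r2/=np.linalg.norm(r2)
    t=np.linalg.lstsq(np.stack([r1,-r2],1),o2-o1,rcond=None)[0];p,q=o1+t[0]*r1,o2+t[1]*r2
    return (p+q)/2,np.linalg.norm(p-q)
E
python3 - <<'E'
from h import *
t=np.load("pics/top0.npz");P=pose("top");C=cloud(P,t["d"])
for n,(u,v) in dict(bench=(420,320),panel=(280,210),sq=(254,179)).items(): print(n,np.round(C[v-3:v+4,u-3:u+4].reshape(-1,3).mean(0),4))
def rep(n,u,v,r,z0,z1):
    c=C[v-r:v+r,u-r:u+r].reshape(-1,3);m=(c[:,2]>z0)&(c[:,2]<z1);c=c[m]
    if len(c)<3: print(n,"few",len(c));return
    ce,w,a=cv2.minAreaRect((c[:,:2]*1000).astype(np.float32)); cc,rr=cv2.minEnclosingCircle((c[:,:2]*1000).astype(np.float32))
    print(n,len(c),"z",np.round(np.percentile(c[:,2],[5,50,95]),3),"rect",np.round(ce,1),np.round(w,1),round(a,1),"circ",np.round(cc,1),round(rr,1))
rep("square",254,179,22,.05,.07);rep("nut",310,188,22,.028,.05);rep("tube",363,183,22,.05,.07)
rep("box",470,184,22,.018,.03);rep("ball",484,190,12,.07,.12);rep("tin",470,285,25,.035,.06);rep("magnet",463,125,25,.02,.09);rep("hammer",170,200,60,.01,.06)
a=[cv2.resize(t["p"][130:250,x:x+120],(390,390),interpolation=cv2.INTER_CUBIC) for x in(300,415)]
cv2.imwrite("pics/crop1.png",np.hstack(a)[:,:,::-1])
s=np.load("pics/side0.npz");b=[cv2.resize(s["p"][y:y+100,x:x+100],(390,390),interpolation=cv2.INTER_CUBIC) for x,y in((270,160),(370,210))]
cv2.imwrite("pics/crop2.png",np.hstack(b)[:,:,::-1])
E
```

```text
bench [ 0.2327 -0.2156 -0.0008]
panel [0.5162 0.1446 0.0044]
sq [0.5977 0.213  0.005 ]
square 170 z [0.052 0.059 0.063] rect [593.2 208.2] [55.9 55.1] 86.9 circ [592.1 207.7] 37.2
nut 313 z [0.031 0.035 0.039] rect [570.5  66.7] [60.2 65.8] 33.6 circ [570.5  66.3] 33.8
tube 132 z [0.053 0.059 0.063] rect [581.3 -68.6] [57.4 58.2] 0.3 circ [582.3 -68.8] 29.9
box 400 z [0.02  0.024 0.029] rect [ 584.5 -350.2] [69.8 50.8] 14.7 circ [ 585.8 -350.6] 41.1
ball 97 z [0.078 0.104 0.109] rect [ 556.4 -356.4] [26.  21.8] 20.6 circ [ 556.6 -357.5] 13.4
tin 419 z [0.039 0.043 0.047] rect [ 322.1 -338.2] [55.5 54.8] 18.9 circ [ 322.8 -338.9] 29.2
magnet 183 z [0.022 0.051 0.075] rect [ 739.3 -332. ] [15.7 63.8] 85.8 circ [ 739.4 -332.9] 32.1
hammer 1609 z [0.013 0.021 0.029] rect [539.1 428.7] [260.1 307.2] 0.9 circ [570.6 422.5] 167.5
```

View pics/crop1.png

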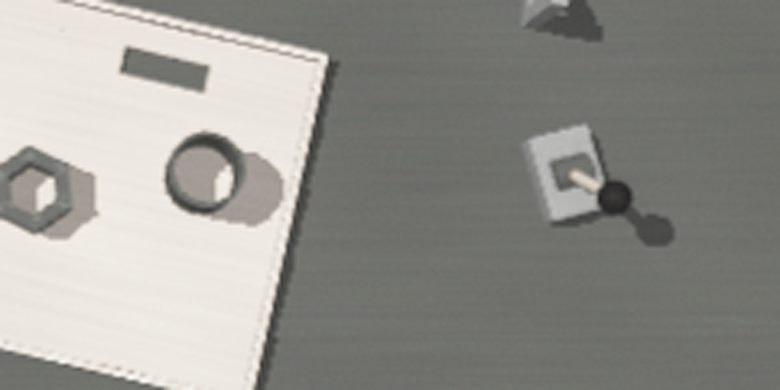

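View pics/crop2.png

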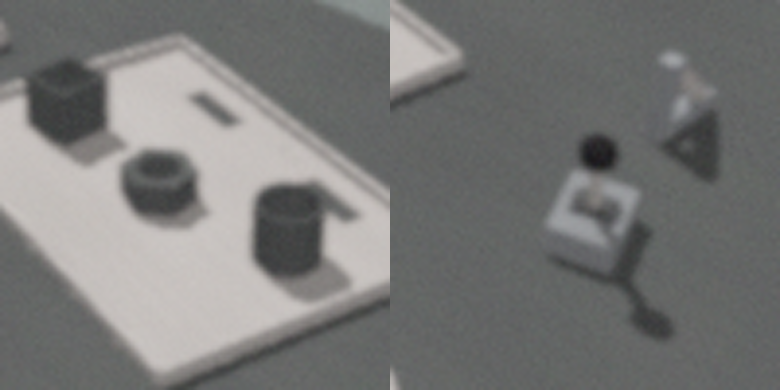

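The measured sizes and heights agree with the given ones:

| Item | x (m) | y (m) | Other |
|---|---|---|---|
| Nut top | 0.5705 | 0.066 | z 0.036 |
| Tube top | 0.582 | -0.069 | z 0.061 |
| Square | 0.593 | 0.208 | |
| Switch box | 0.5845 | -0.350 | yaw 14.7° |
| Lever ball | 0.556 | -0.357 | |

I'll close the fingers and turn the tool to yaw 90°, so that tool x is world y and tool y is world x.

{"method": "step_arm", "body": {"steps": [{"az": 7.1,"claw": 0},{"az": 7.1,"claw": 0},{"az": 7.1,"claw": 0},{"az": 7.1,"claw": 0},{"az": 7.1,"claw": 0}], "grip_force": 5}}

```text
validation failed for argument at $.st...
```

{"method": "step_arm", "body": {"steps": [{"az": 7.1,"claw": 0},{"az": 7.1,"claw": 0},{"az": 7.1,"claw": 0},{"az": 7.1,"claw": 0},{"az": 7.1,"claw": 0}]}}

```text
validation failed for argument at $.st...
```

{"method": "step_arm", "body": {"steps": [{"x": 0.0,"y": 0.0,"z": 0.0,"ax": 0.0,"ay": 0.0,"az": 7.1,"claw": 0.0}], "grip_force": 5}}

```text
time_s: 0.18
ee_pos: [0.1659, 0.5239, 0.1713]
eef_rot: [-3.14, 0.0, 2.713]
force: [-0.7, 0.9, -0.4]
grip_width: 0.0901
```

{"method": "step_arm", "body": {"steps": [{"x": 0,"y": 0,"z": 0,"ax": 0,"ay": 0,"az": 7.1,"claw": 0},{"x": 0,"y": 0,"z": 0,"ax": 0,"ay": 0,"az": 7.1,"claw": 0},{"x": 0,"y": 0,"z": 0,"ax": 0,"ay": 0,"az": 7.1,"claw": 0},{"x": 0,"y": 0,"z": 0,"ax": 0,"ay": 0,"az": 7.1,"claw": 0},{"x": 0,"y": 0,"z": 0,"ax": 0,"ay": 0,"az": 7.1,"claw": 0}]}}

```text
time_s: 0.6
ee_pos: [0.1656, 0.523, 0.1695]
eef_rot: [-3.137, 0.003, 2.083]
force: [0.8, -0.3, -0.8]
grip_width: 0.0577
```

{"method": "step_arm", "body": {"steps": [{"x": 0,"y": 0,"z": 0,"ax": 0,"ay": 0,"az": 7.1,"claw": 0},{"x": 0,"y": 0,"z": 0,"ax": 0,"ay": 0,"az": 7.1,"claw": 0},{"x": 0,"y": 0,"z": 0,"ax": 0,"ay": 0,"az": 7.1,"claw": 0},{"x": 0,"y": 0,"z": 0,"ax": 0,"ay": 0,"az": 7.1,"claw": 0},{"x": 0,"y": 0,"z": 0,"ax": 0,"ay": 0,"az": 1,"claw": 0}]}}

```text
time_s: 1.02
ee_pos: [0.1653, 0.5221, 0.1677]
eef_rot: [-3.138, 0.008, 1.56]
force: [0.2, 0.7, -0.6]
grip_width: 0.0242
```

{"method": "step_arm", "body": {"steps": [{"x": -0.029,"y": 0.0255,"z": -0.001,"ax": 0,"ay": 0,"az": 0,"claw": 0},{"x": -0.029,"y": 0.0255,"z": -0.001,"ax": 0,"ay": 0,"az": 0,"claw": 0},{"x": -0.029,"y": 0.0255,"z": -0.001,"ax": 0,"ay": 0,"az": 0,"claw": 0},{"x": -0.029,"y": 0.0255,"z": -0.001,"ax": 0,"ay": 0,"az": 0,"claw": 0},{"x": -0.029,"y": 0.0255,"z": -0.001,"ax": 0,"ay": 0,"az": 0,"claw": 0}]}}

```text
time_s: 1.43
ee_pos: [0.2913, 0.3743, 0.1714]
eef_rot: [-3.136, 0.011, 1.584]
force: [0.1, 0.8, 0.6]
grip_width: 0.0005
```

{"method": "step_arm", "body": {"steps": [{"x": -0.029,"y": 0.0255,"z": -0.001,"ax": 0,"ay": 0,"az": 0,"claw": 0},{"x": -0.029,"y": 0.0255,"z": -0.001,"ax": 0,"ay": 0,"az": 0,"claw": 0},{"x": -0.029,"y": 0.0255,"z": -0.001,"ax": 0,"ay": 0,"az": 0,"claw": 0},{"x": -0.029,"y": 0.0255,"z": -0.001,"ax": 0,"ay": 0,"az": 0,"claw": 0},{"x": -0.029,"y": 0.0255,"z": -0.001,"ax": 0,"ay": 0,"az": 0,"claw": 0}]}}

```text
time_s: 1.85
ee_pos: [0.426, 0.2235, 0.1775]
eef_rot: [-3.136, 0.01, 1.604]
force: [0.7, 1.5, 0.7]
grip_width: 0.0003
```

{"method": "step_arm", "body": {"steps": [{"x": -0.029,"y": 0.0255,"z": 0,"ax": 0,"ay": 0,"az": 0.8,"claw": 0},{"x": -0.029,"y": 0.0255,"z": 0,"ax": 0,"ay": 0,"az": 0.8,"claw": 0},{"x": -0.029,"y": 0.0255,"z": 0,"ax": 0,"ay": 0,"az": 0.8,"claw": 0},{"x": -0.029,"y": 0.0255,"z": 0,"ax": 0,"ay": 0,"az": 0.8,"claw": 0},{"x": -0.029,"y": 0.0255,"z": 0,"ax": 0,"ay": 0,"az": 0.8,"claw": 0}]}}

```text
time_s: 2.27
ee_pos: [0.5601, 0.0708, 0.1784]
eef_rot: [-3.136, 0.01, 1.55]
force: [1.1, 0.8, 1.2]
grip_width: 0.0008
```

{"method": "step_arm", "body": {"steps": [{"x": 0,"y": 0,"z": 0,"ax": 0,"ay": 0,"az": 0,"claw": 0}]}}

```text
time_s: 2.35
ee_pos: [0.5627, 0.0661, 0.1776]
eef_rot: [-3.136, 0.011, 1.548]
force: [0.1, -0.6, -0.7]
grip_width: 0.0003
```

```bash
python3 - <<'E'
from h import *
s=ctrl.get_obs();print(s["ee_pos"],s["eef_rot"])
P=pose("wrist");p,d=vision.camera("wrist");np.savez("pics/w1.npz",p=p,d=d);cv2.imwrite("pics/w1.png",p[:,:,::-1])
C=cloud(P,d)
for n,c0,z0,z1 in(("nut",(.5705,.066),.028,.045),("tube",(.582,-.069),.05,.07),("square",(.593,.208),.05,.07)):
    m=(np.hypot(C[...,0]-c0[0],C[...,1]-c0[1])<.05)&(C[...,2]>z0)&(C[...,2]<z1)&(d>0);c=C[m]
    if len(c)<10: print(n,len(c));continue
    ce,w,a=cv2.minAreaRect((c[:,:2]*1000).astype(np.float32));print(n,len(c),np.round(ce,1),np.round(w,1),round(a,1),np.round(np.median(c[:,2]),4),np.round(cv2.minEnclosingCircle((c[:,:2]*1000).astype(np.float32))[0],1))
E
```

```text
[0.56273726 0.06611423 0.17762688] [-3.13602189  0.01130634  1.54835466]
nut 1931 [572.3  69.6] [60.1 67.8] 35.4 0.0352 [572.2  69.6]
tube 11 [561.  -47.8] [2.1 1.1] 89.1 0.0561 [561.1 -47.8]
square 928 [594.6 205.3] [44.  55.1] 87.3 0.0601 [594.8 204.4]
```

View pics/w1.png

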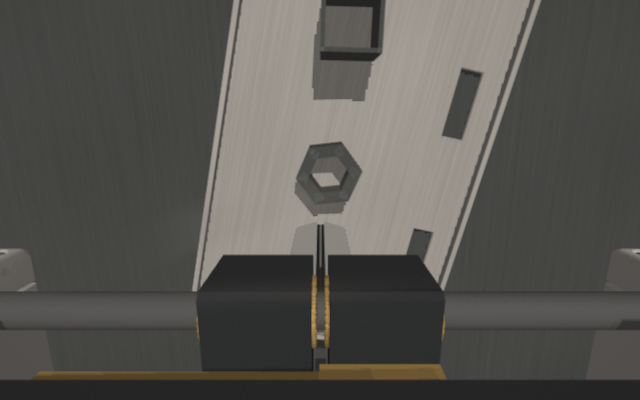

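The wrist view shows the nut at (328,173) and the fingertips at (320,225). It puts the nut 3.5 mm from where the top view does, but the arm was still settling. I'll go down part-way, level the tool, and look again at rest.

{"method": "step_arm", "body": {"steps": [{"x": 0.001,"y": 0.004,"z": 0.025,"ax": -0.3,"ay": 0.6,"az": -1.3,"claw": 0},{"x": 0.001,"y": 0.003,"z": 0.025,"ax": 0,"ay": 0,"az": 0,"claw": 0},{"x": 0,"y": 0.001,"z": 0.022,"ax": 0,"ay": 0,"az": 0,"claw": 0},{"x": 0,"y": 0,"z": -0.0005,"ax": 0,"ay": 0,"az": 0,"claw": 0},{"x": 0,"y": 0,"z": -0.0005,"ax": 0,"ay": 0,"az": 0,"claw": 0}]}}

```text
time_s: 2.82
ee_pos: [0.568, 0.072, 0.1047]
eef_rot: [-3.141, -0.001, 1.586]
force: [0.8, 0.1, 0.4]
grip_width: 0.0002
```

```bash
cat > lk.py <<'E'
from h import *
import sys
s=ctrl.get_obs();print(s["ee_pos"],s["eef_rot"],np.abs(s["joint_vel"]).max())
P=pose("wrist");p,d=vision.camera("wrist");n0=sys.argv[1];cv2.imwrite(f"pics/{n0}.png",p[:,:,::-1])
P2=pose("top");pt,dt=vision.camera("top");cv2.imwrite(f"pics/{n0}t.png",pt[:,:,::-1])
print(ctrl.get_obs()["ee_pos"])
c,Rm,o=P;f=200/np.tan(np.radians(c["fov_y"]/2));q=Rm.T@(s["ee_pos"]-o);print("tcp px",c["cx"]-f*q[0]/q[2],c["cy"]+f*q[1]/q[2])
for cam,C,dd in(("wrist",cloud(P,d),d),("top",cloud(P2,dt),dt)):
  for n,c0,z0,z1 in(("nut",(.5705,.066),.028,.045),("tube",(.582,-.069),.05,.07),("square",(.593,.208),.05,.07)):
    m=(np.hypot(C[...,0]-c0[0],C[...,1]-c0[1])<.045)&(C[...,2]>z0)&(C[...,2]<z1)&(dd>0);c=C[m]
    if len(c)<10: print(cam,n,len(c));continue
    ce,w,a=cv2.minAreaRect((c[:,:2]*1000).astype(np.float32));print(cam,n,len(c),np.round(ce,1),np.round(w,1),round(a,1),np.round(np.median(c[:,2]),4),np.round(cv2.minEnclosingCircle((c[:,:2]*1000).astype(np.float32))[0],1))
E
python3 lk.py w2
```

```text
[0.56804282 0.07198895 0.10474974] [-3.14089364e+00 -9.63054002e-04  1.58612290e+00] 0.02956839884746919
[0.56843057 0.07187046 0.10551243]
tcp px 318.61808152627293 220.09071800204367
wrist nut 2586 [573.3  71.5] [64.  60.2] 65.6 0.0352 [572.4  69.3]
wrist tube 56 [571.1 -41. ] [8.  4.4] 25.5 0.0596 [571.1 -41.2]
wrist square 1303 [594.  199.4] [32.8 55.1] 87.5 0.06 [593.9 198.7]
top nut 0
top tube 136 [581.1 -68.6] [58.1 57.6] 89.6 0.0592 [581.9 -69. ]
top square 171 [592.8 208.4] [55.5 56. ] 89.0 0.059 [592.6 208.2]
```

View pics/w2.png

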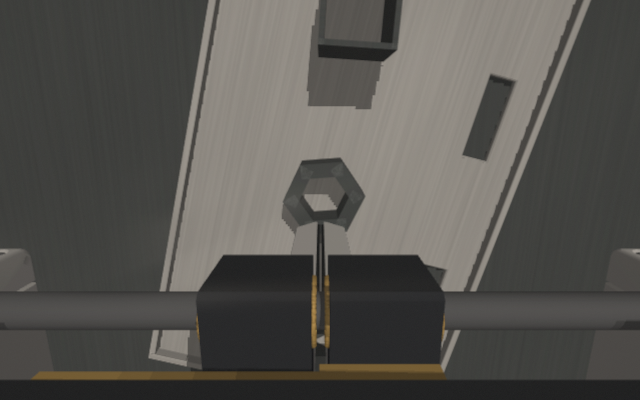

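```bash
python3 - <<'E'
from h import *
P=pose("side");s=np.load("pics/side0.npz");C=cloud(P,s["d"])
for n,c0,z0,z1 in(("nut",(.5705,.066),.028,.045),("tube",(.582,-.069),.052,.07),("square",(.593,.208),.052,.07)):
    m=(np.hypot(C[...,0]-c0[0],C[...,1]-c0[1])<.045)&(C[...,2]>z0)&(C[...,2]<z1);c=C[m]
    ce,w,a=cv2.minAreaRect((c[:,:2]*1000).astype(np.float32));print(n,len(c),np.round(ce,1),np.round(w,1),round(a,1),np.round(np.percentile(c[:,2],[5,50,95]),4))
o=ctrl.get_obs();p,d=vision.camera("side")
c,Rm,og=P;f=200/np.tan(np.radians(c["fov_y"]/2))
def pr(x): q=Rm.T@(np.array(x)-og);return np.array([c["cx"]-f*q[0]/q[2],c["cy"]+f*q[1]/q[2]])
print(o["ee_pos"],"tcp",pr(o["ee_pos"]),"nut",pr([.5705,.0665,.036]),pr([.5723,.0695,.036]))
u,v=pr(o["ee_pos"]).astype(int);x0,y0=u-50,v-40
im=cv2.resize(p[y0:y0+80,x0:x0+100],(800,640)[:2],interpolation=cv2.INTER_CUBIC)[:600];print(x0,y0);cv2.imwrite("pics/s2.png",im[:,:,::-1])
im=cv2.resize(s["p"][y0:y0+80,x0:x0+100],(800,640),interpolation=cv2.INTER_CUBIC)[:600];cv2.imwrite("pics/s2b.png",im[:,:,::-1])
E
```

```text
nut 163 [566.7  69.6] [64.5 61.2] 70.7 [0.0291 0.0354 0.038 ]
tube 121 [579.  -64.7] [62.9 56.4] 40.3 [0.0527 0.0579 0.062 ]
square 116 [589.4 213.3] [61.5 55.9] 87.9 [0.0528 0.0586 0.0632]
[0.56843057 0.07187046 0.10551243] tcp [309.62264582 184.67957812] nut [311.13076255 203.00416063] [310.87104914 202.44847212]
259 144
```

View pics/s2.png

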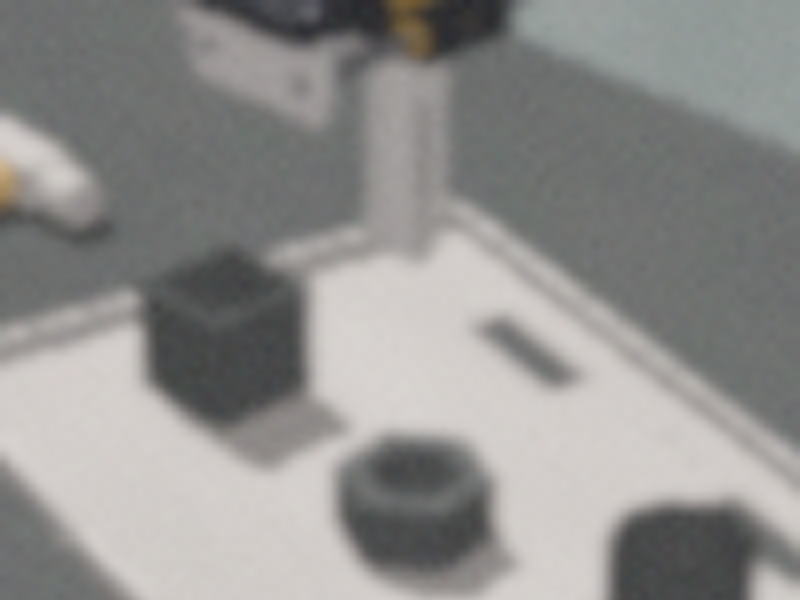

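```bash
python3 - <<'E'
from h import *
P=pose("side");o=ctrl.get_obs();p,d=vision.camera("side");C=cloud(P,d);print(o["ee_pos"],o["qpos"])
for v in range(160,190,2): print(v,[ (u,np.round(C[v,u]*1000).astype(int).tolist(),p[v,u].tolist()) for u in(307,310,312)])
P=pose("wrist");p,d=vision.camera("wrist");C=cloud(P,d)
for v in range(205,256,4): print(v,[ (u,np.round(C[v,u]*1000).astype(int).tolist()) for u in(305,312,335)])
c,Rm,og=P;f=200/np.tan(np.radians(c["fov_y"]/2));M=c["mount"]
for t in([0,0,0],[.008,0,0],[0,0,-.027],[.008,0,-.027]):
    q=np.linalg.inv(M)@np.r_[t,1];print(t,c["cx"]-f*q[0]/q[2],c["cy"]+f*q[1]/q[2])
E
```

```text
[0.56880784 0.07173682 0.10592029] [6.10727825e-02 4.10615353e-01 1.53099805e+00 1.01027258e-03
 1.19822419e+00 4.66152255e-02]
160 [(307, [554, 70, 201], [158, 156, 153]), (310, [562, 64, 200], [153, 150, 149]), (312, [568, 62, 198], [143, 141, 138])]
162 [(307, [556, 72, 192], [159, 155, 153]), (310, [563, 65, 192], [151, 149, 146]), (312, [570, 63, 190], [144, 141, 140])]
164 [(307, [554, 70, 187], [157, 154, 152]), (310, [560, 63, 187], [152, 149, 146]), (312, [571, 64, 183], [144, 141, 139])]
166 [(307, [555, 71, 179], [157, 154, 152]), (310, [564, 66, 178], [153, 148, 146]), (312, [569, 63, 177], [145, 142, 141])]
168 [(307, [553, 68, 174], [158, 154, 154]), (310, [563, 65, 172], [151, 148, 146]), (312, [573, 66, 167], [145, 142, 140])]
170 [(307, [556, 71, 164], [156, 154, 151]), (310, [560, 62, 167], [153, 147, 147]), (312, [573, 66, 160], [144, 142, 139])]
172 [(307, [554, 70, 159], [158, 154, 153]), (310, [561, 63, 159], [153, 151, 148]), (312, [570, 63, 155], [146, 143, 140])]
174 [(307, [554, 70, 151], [157, 152, 151]), (310, [562, 64, 151], [152, 147, 145]), (312, [572, 
[... 1336 characters left out ...]
 (312, [566, 81, 151]), (335, [577, 81, 152])]
233 [(305, [562, 81, 158]), (312, [566, 81, 158]), (335, [577, 81, 158])]
237 [(305, [563, 81, 164]), (312, [566, 81, 163]), (335, [577, 81, 164])]
241 [(305, [563, 81, 170]), (312, [566, 80, 167]), (335, [576, 81, 169])]
245 [(305, [563, 81, 174]), (312, [566, 81, 174]), (335, [576, 81, 173])]
249 [(305, [563, 81, 178]), (312, [566, 81, 178]), (335, [576, 81, 178])]
253 [(305, [563, 81, 182]), (312, [566, 81, 183]), (335, [576, 81, 183])]
[0, 0, 0] 318.62042194563224 220.09429791304817
[0.008, 0, 0] 318.61327354765183 207.94693781903513
[0, 0, -0.027] 318.47394297518724 234.36373260162785
[0.008, 0, -0.027] 318.46443600794487 220.69777100295863
```

```bash
python3 - <<'E'
from h import *
P=pose("side");s=np.load("pics/side0.npz");C=cloud(P,s["d"]);p=s["p"]
c,Rm,og=P;f=200/np.tan(np.radians(c["fov_y"]/2))
q=Rm.T@(np.array([.166,.524,.172])-og);print(c["cx"]-f*q[0]/q[2],c["cy"]+f*q[1]/q[2])
m=(np.hypot(C[...,0]-.166,C[...,1]-.524)<.09)&(C[...,2]>.1)&(C[...,2]<.3);v,u=np.nonzero(m)
for z in range(120,300,10):
    k=m&(C[...,2]*1000>=z)&(C[...,2]*1000<z+10);print(z,k.sum(),np.round(C[k].mean(0)*1000) if k.sum() else "")
im=cv2.resize(p[100:180,70:170],(750,600),interpolation=cv2.INTER_CUBIC);cv2.imwrite("pics/s0c.png",im[:,:,::-1])
E
```

```text
120.23409224691943 160.70061462481092
120 0 
130 0 
140 0 
150 0 
160 0 
170 0 
180 0 
190 0 
200 9 [152. 488. 208.]
210 16 [148. 470. 216.]
220 25 [149. 474. 225.]
230 25 [148. 474. 236.]
240 20 [148. 475. 245.]
250 22 [147. 469. 254.]
260 25 [146. 469. 264.]
270 25 [146. 469. 275.]
280 22 [147. 468. 285.]
290 14 [147. 468. 293.]
```

View pics/s0c.png

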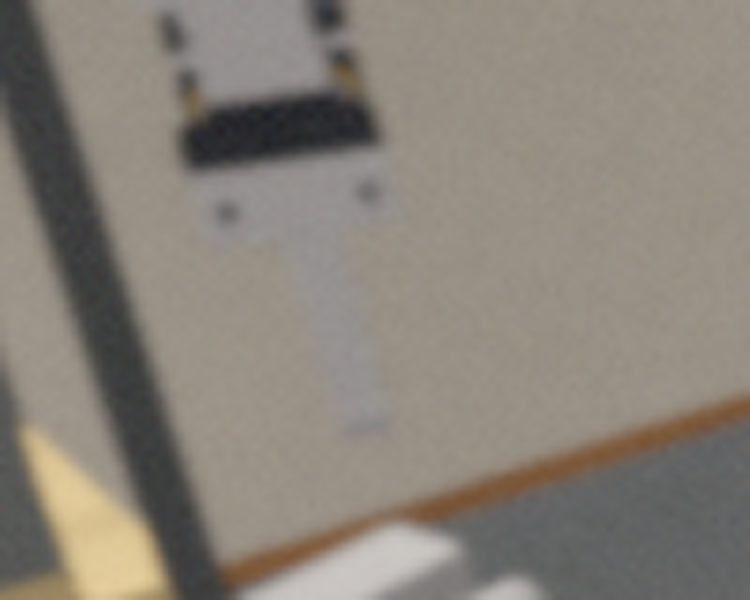

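Both cameras put the visible fingertips about 37 mm above the reported TCP, which disagrees with the description. I'll check the gripper body's height before going lower.

```bash
python3 - <<'E'
from h import *
o=ctrl.get_obs();e=o["ee_pos"]
P=pose("side");p,d=vision.camera("side");C=cloud(P,d)
g=p.mean(-1)
m=(np.hypot(C[...,0]-e[0],C[...,1]-e[1])<.13)&(C[...,2]>e[2]+.01)
for z in range(0,260,8):
    k=m&((C[...,2]-e[2])*1000>=z)&((C[...,2]-e[2])*1000<z+8)
    if k.sum(): c=(C[k]-e)*1000;print("side",z,k.sum(),"x",np.round(np.percentile(c[:,0],[3,97])),"y",np.round(np.percentile(c[:,1],[3,97])),"gray",np.round(np.percentile(g[k],[10,50,90])))
P=pose("wrist");p,d=vision.camera("wrist");C=cloud(P,d);g=p.mean(-1)
for v in range(220,400,8): print("w",v,[(np.round((C[v,u]-e)*1000).astype(int).tolist(),int(g[v,u])) for u in(250,310,340,400)])
E
```

```text
side 32 6 x [-5.  1.] y [-8.  7.] gray [158. 172. 181.]
side 40 19 x [-15.   6.] y [-9.  5.] gray [145. 154. 163.]
side 48 20 x [-17.   6.] y [-9.  8.] gray [143. 149. 154.]
side 56 18 x [-15.   8.] y [-9.  6.] gray [147. 151. 155.]
side 64 20 x [-15.   7.] y [-9.  8.] gray [141. 149. 155.]
side 72 18 x [-17.   6.] y [-8.  8.] gray [144. 150. 155.]
side 80 23 x [-16.  11.] y [-10.   8.] gray [142. 149. 154.]
side 88 23 x [-16.  11.] y [-10.   8.] gray [143. 150. 154.]
side 96 23 x [-17.  12.] y [-9.  7.] gray [141. 150. 155.]
side 104 23 x [-16.  12.] y [-10.   8.] gray [140. 153. 155.]
side 112 24 x [-17.  11.] y [-9.  7.] gray [130. 150. 155.]
side 120 5 x [-24. -13.] y [-8.  9.] gray [124. 147. 152.]
side 128 52 x [-84.  75.] y [-32.  26.] gray [120. 143. 153.]
side 136 100 x [-84.  72.] y [-33.  28.] gray [ 58. 138. 156.]
side 144 150 x [-84.  72.] y [-33.  27.] gray [ 51. 110. 153.]
side 152 127 x [-89.  75.] y [-34.  24.] gray [ 51. 104. 153.]
side 160 103 x [-91.  77.] y [-34.  24.] gray [ 60.  95. 136.]
side 168 351 x [-91.  82.] y [-32.  29.] gray [ 59.  74. 110.]
side 176 6
[... 2083 characters left out ...]
, ([-2, 24, 154], 39), ([4, 23, 153], 41), ([15, 24, 154], 43)]
w 348 [([-13, 21, 153], 41), ([-2, 22, 154], 39), ([4, 22, 154], 41), ([15, 22, 154], 42)]
w 356 [([-13, 20, 154], 41), ([-2, 20, 154], 42), ([4, 20, 154], 40), ([16, 20, 154], 41)]
w 364 [([-13, 18, 154], 41), ([-2, 18, 153], 41), ([4, 19, 154], 78), ([15, 19, 155], 77)]
w 372 [([-13, 18, 155], 84), ([-2, 18, 156], 82), ([4, 18, 155], 88), ([15, 19, 156], 87)]
w 380 [([-11, 23, 163], 39), ([-2, 22, 162], 39), ([3, 23, 164], 40), ([13, 23, 163], 39)]
w 388 [([-11, 22, 164], 35), ([-2, 23, 165], 33), ([3, 23, 165], 34), ([13, 23, 165], 34)]
w 396 [([-11, 23, 166], 33), ([-1, 23, 167], 34), ([3, 23, 167], 34), ([12, 23, 167], 33)]
```

The gripper body starts about 133 mm behind the reported TCP, where 97 mm is stated. So the real fingertips sit about 36.5 mm behind the reported point, and the body and tips agree on that. I'll work to the real tips, going down in stages and checking by camera.

{"method": "step_arm", "body": {"steps": [{"x": -0.003,"y": 0.002,"z": 0.02,"ax": 0,"ay": 0,"az": 0,"claw": 0},{"x": -0.001,"y": 0.001,"z": 0.02,"ax": 0,"ay": 0,"az": 0,"claw": 0},{"x": 0,"y": 0,"z": 0.012,"ax": 0,"ay": 0,"az": 0,"claw": 0},{"x": 0,"y": 0,"z": 0,"ax": 0,"ay": 0,"az": 0,"claw": 0},{"x": 0,"y": 0,"z": 0,"ax": 0,"ay": 0,"az": 0,"claw": 0}]}}

```text
time_s: 3.58
ee_pos: [0.574, 0.0674, 0.0554]
eef_rot: [3.134, -0.001, 1.584]
force: [-0.2, -0.6, 1.4]
grip_width: 0.0006
```

```bash
cat > sd.py <<'E'
from h import *
import sys
o=ctrl.get_obs();e=o["ee_pos"];print(e,o["eef_rot"],o["time_s"])
P=pose("side");p,d=vision.camera("side");C=cloud(P,d)
c,Rm,og=P;f=200/np.tan(np.radians(c["fov_y"]/2))
q=Rm.T@(e-og);u,v=int(c["cx"]-f*q[0]/q[2]),int(c["cy"]+f*q[1]/q[2]);x0,y0=u-40,v-35;print("crop",x0,y0)
cv2.imwrite(f"pics/{sys.argv[1]}.png",cv2.resize(p[y0:y0+60,x0:x0+80],(800,600),interpolation=cv2.INTER_CUBIC)[:,:,::-1])
for vv in range(v-22,v+8): print(vv,[(np.round((C[vv,uu])*1000).astype(int).tolist(),int(p[vv,uu].mean())) for uu in(u-1,u+1)])
E
python3 sd.py s3
```

```text
[0.57399811 0.06739533 0.05538277] [ 3.13391938e+00 -1.26338032e-03  1.58425089e+00] 3.5833
crop 271 162
175 [([559, 61, 149], 156), ([566, 59, 148], 150)]
176 [([559, 61, 146], 155), ([568, 61, 142], 150)]
177 [([560, 62, 141], 155), ([567, 60, 140], 148)]
178 [([558, 60, 139], 156), ([566, 59, 137], 149)]
179 [([559, 61, 135], 155), ([569, 62, 131], 149)]
180 [([561, 63, 129], 155), ([568, 61, 127], 149)]
181 [([560, 62, 127], 155), ([568, 61, 124], 150)]
182 [([560, 62, 123], 157), ([568, 61, 120], 148)]
183 [([558, 60, 121], 154), ([567, 59, 118], 150)]
184 [([558, 60, 117], 155), ([567, 60, 114], 151)]
185 [([557, 59, 115], 154), ([565, 58, 112], 149)]
186 [([560, 62, 108], 155), ([566, 58, 107], 150)]
187 [([559, 61, 105], 156), ([564, 57, 105], 152)]
188 [([560, 62, 101], 170), ([568, 61, 98], 155)]
189 [([567, 69, 91], 188), ([568, 60, 94], 167)]
190 [([662, 162, 7], 202), ([566, 58, 92], 190)]
191 [([653, 153, 10], 210), ([660, 150, 8], 205)]
192 [([649, 150, 9], 210), ([658, 148, 6], 210)]
193 [([647, 147, 7], 212), ([650, 141, 8], 211)]
194 [([641, 141, 8], 212), ([647, 137, 7], 211)]
195 [([637, 138, 6], 210), ([643, 133, 6], 211)]
196 [([632, 132, 7], 209), ([637, 128, 7], 209)]
197 [([627, 128, 7], 194), ([631, 122, 8], 198)]
198 [([587, 89, 38], 158), ([595, 86, 36], 165)]
199 [([589, 90, 33], 118), ([-192, -682, 735], 124)]
200 [([585, 86, 32], 91), ([586, 77, 36], 94)]
201 [([583, 84, 30], 78), ([588, 79, 30], 78)]
202 [([581, 83, 28], 77), ([590, 81, 24], 75)]
203 [([583, 85, 22], 80), ([585, 76, 25], 74)]
204 [([581, 82, 20], 75), ([586, 77, 20], 83)]
```

View pics/s3.png

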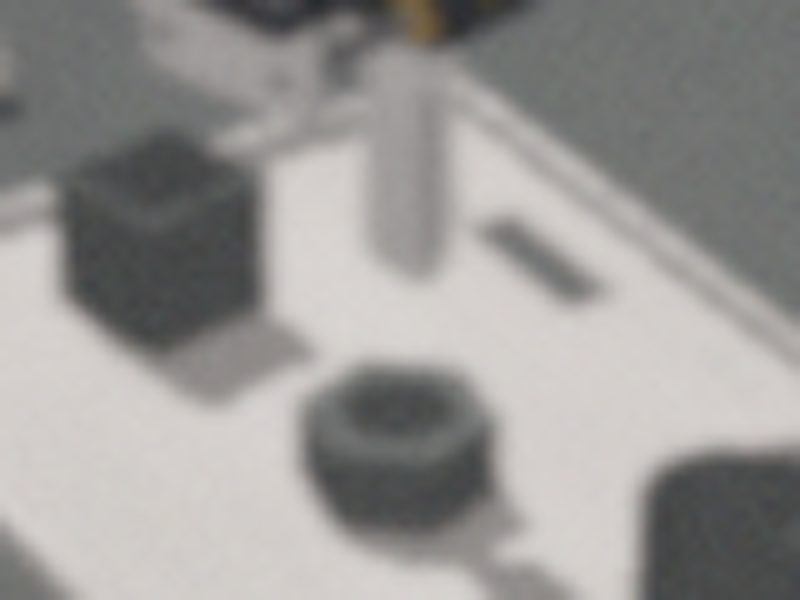

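The side view has the fingertips at crop (412,275), well above the nut at (400,405), so the 36.5 mm offset holds. I'll go down the remaining 36 mm gently.

{"method": "step_arm", "body": {"steps": [{"x": 0,"y": -0.002,"z": 0.012,"ax": 0.4,"ay": 0,"az": 0.7,"claw": 0},{"x": 0,"y": -0.001,"z": 0.01,"ax": 0,"ay": 0,"az": 0,"claw": 0},{"x": 0,"y": 0,"z": 0.003,"ax": 0,"ay": 0,"az": 0,"claw": 0},{"x": 0,"y": 0,"z": 0,"ax": 0,"ay": 0,"az": 0,"claw": 0}]}}

```text
time_s: 3.97
ee_pos: [0.5719, 0.0676, 0.0306]
eef_rot: [3.138, -0.001, 1.571]
force: [0.1, -0.6, -0.3]
grip_width: 0.0005
```

{"method": "step_arm", "body": {"steps": [{"x": 0,"y": -0.0005,"z": 0.006,"ax": 0.2,"ay": 0,"az": 0,"claw": 0},{"x": 0,"y": 0,"z": 0.004,"ax": 0,"ay": 0,"az": 0,"claw": 0},{"x": 0,"y": 0,"z": 0,"ax": 0,"ay": 0,"az": 0,"claw": 0}]}}

```text
time_s: 4.22
ee_pos: [0.5715, 0.0676, 0.0198]
eef_rot: [3.142, -0.002, 1.571]
force: [1.4, -0.2, 0.5]
grip_width: 0.0004
```

```bash
python3 sd.py s4 | sed -n '1,2p;10,26p'; python3 - <<'E'
from h import *
p,d=vision.camera("wrist");cv2.imwrite("pics/w4.png",p[:,:,::-1])
E
```

```text
[0.57151123 0.06763489 0.01975332] [ 3.14156234e+00 -1.50305059e-03  1.57097964e+00] 4.2167
crop 271 171
191 [([557, 59, 92], 156), ([566, 58, 89], 151)]
192 [([558, 59, 88], 156), ([568, 60, 83], 148)]
193 [([561, 62, 81], 157), ([568, 60, 79], 147)]
194 [([560, 62, 78], 155), ([564, 57, 78], 146)]
195 [([556, 57, 78], 156), ([566, 59, 73], 143)]
196 [([559, 60, 72], 154), ([569, 61, 67], 144)]
197 [([559, 60, 68], 151), ([569, 61, 63], 142)]
198 [([559, 61, 63], 143), ([567, 59, 61], 137)]
199 [([583, 84, 38], 121), ([569, 61, 55], 124)]
200 [([584, 85, 33], 94), ([585, 77, 36], 99)]
201 [([580, 82, 33], 81), ([586, 77, 32], 83)]
202 [([581, 82, 28], 76), ([588, 80, 26], 80)]
203 [([581, 82, 24], 77), ([586, 78, 23], 74)]
204 [([581, 82, 20], 78), ([588, 79, 18], 76)]
205 [([582, 84, 14], 84), ([587, 78, 15], 73)]
206 [([554, 56, 37], 97), ([561, 53, 34], 74)]
207 [([550, 51, 37], 93), ([556, 48, 36], 80)]
```

View pics/s4.png

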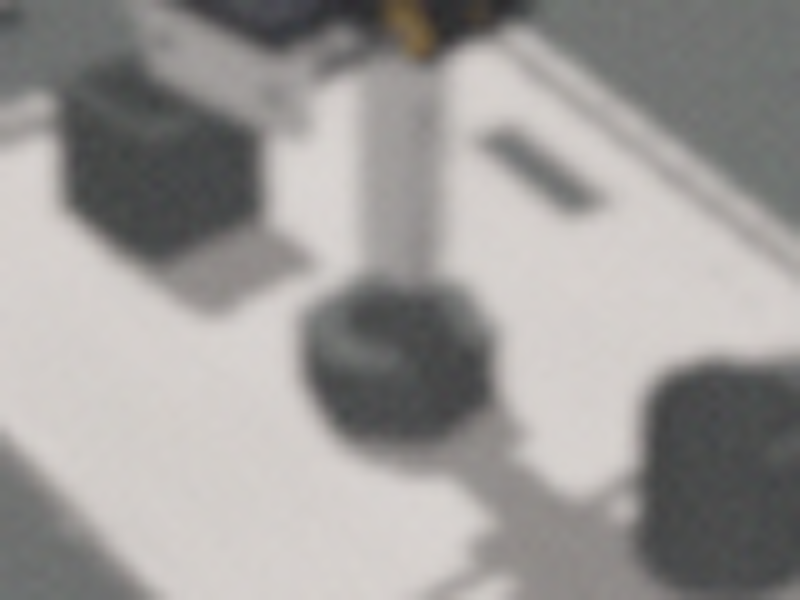

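View pics/w4.png

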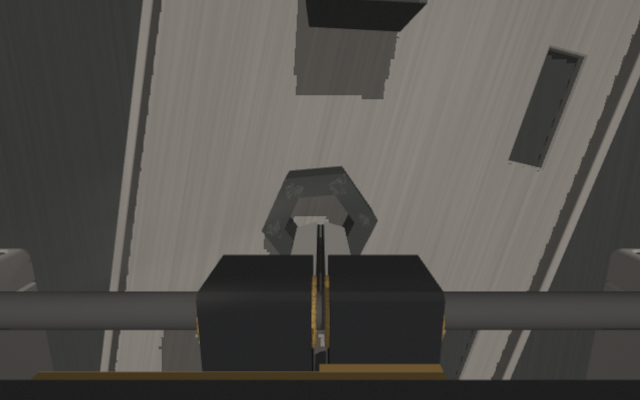

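The wrist view shows the nut's side corners at columns 263 and 378, centred on the fingertips at column 320. The side view shows the tips just above the nut, at z of about 0.056. I'll hold here.

{"method": "step_arm", "body": {"steps": [{"x": 0,"y": 0,"z": 0,"ax": 0,"ay": 0,"az": 0,"claw": 0},{"x": 0,"y": 0,"z": 0,"ax": 0,"ay": 0,"az": 0,"claw": 0},{"x": 0,"y": 0,"z": 0,"ax": 0,"ay": 0,"az": 0,"claw": 0},{"x": 0,"y": 0,"z": 0,"ax": 0,"ay": 0,"az": 0,"claw": 0},{"x": 0,"y": 0,"z": 0,"ax": 0,"ay": 0,"az": 0,"claw": 0}]}}

```text
time_s: 4.73
ee_pos: [0.5724, 0.0677, 0.0214]
eef_rot: [3.139, -0.002, 1.571]
force: [-0.2, -0.3, -0.5]
grip_width: 0.0004
```

{"method": "step_arm", "body": {"steps": [{"x": 0,"y": -0.0005,"z": 0.001,"ax": 0,"ay": 0,"az": 0,"claw": 0},{"x": 0,"y": 0,"z": 0.0005,"ax": 0,"ay": 0,"az": 0,"claw": 0},{"x": 0,"y": 0,"z": 0,"ax": 0,"ay": 0,"az": 0,"claw": 0},{"x": 0,"y": 0,"z": 0,"ax": 0,"ay": 0,"az": 0,"claw": 0},{"x": 0,"y": 0,"z": 0,"ax": 0,"ay": 0,"az": 0,"claw": 0}]}}

```text
time_s: 5.15
ee_pos: [0.5719, 0.0677, 0.0199]
eef_rot: [3.139, -0.002, 1.571]
force: [1.2, 0.3, -0.0]
grip_width: 0.0004
```

{"method": "step_arm", "body": {"steps": [{"x": 0,"y": 0,"z": 0.0003,"ax": 0,"ay": 0,"az": 0,"claw": 0},{"x": 0,"y": 0,"z": 0,"ax": 0,"ay": 0,"az": 0,"claw": 0},{"x": 0,"y": 0,"z": 0,"ax": 0,"ay": 0,"az": 0,"claw": 0},{"x": 0,"y": 0,"z": 0,"ax": 0,"ay": 0,"az": 0,"claw": 0},{"x": 0,"y": 0,"z": 0,"ax": 0,"ay": 0,"az": 0,"claw": 0}]}}

```text
time_s: 5.57
ee_pos: [0.5719, 0.0677, 0.0196]
eef_rot: [3.139, -0.002, 1.571]
force: [0.0, 0.2, 0.9]
grip_width: 0.0004
```

{"method": "step_arm", "body": {"steps": [{"x": 0,"y": 0,"z": 0,"ax": 0,"ay": 0,"az": 0,"claw": 0},{"x": 0,"y": 0,"z": 0,"ax": 0,"ay": 0,"az": 0,"claw": 0},{"x": 0,"y": 0,"z": 0,"ax": 0,"ay": 0,"az": 0,"claw": 0},{"x": 0,"y": 0,"z": 0,"ax": 0,"ay": 0,"az": 0,"claw": 0},{"x": 0,"y": 0,"z": 0,"ax": 0,"ay": 0,"az": 0,"claw": 0}]}}

```text
time_s: 5.98
ee_pos: [0.5719, 0.0677, 0.0196]
eef_rot: [3.139, -0.002, 1.571]
force: [0.1, -1.0, -0.3]
grip_width: 0.0004
```

Steady. I'll keep holding, with a margin over the two seconds.

{"method": "step_arm", "body": {"steps": [{"x": 0,"y": 0,"z": 0,"ax": 0,"ay": 0,"az": 0,"claw": 0},{"x": 0,"y": 0,"z": 0,"ax": 0,"ay": 0,"az": 0,"claw": 0},{"x": 0,"y": 0,"z": 0,"ax": 0,"ay": 0,"az": 0,"claw": 0},{"x": 0,"y": 0,"z": 0,"ax": 0,"ay": 0,"az": 0,"claw": 0},{"x": 0,"y": 0,"z": 0,"ax": 0,"ay": 0,"az": 0,"claw": 0}]}}

```text
time_s: 6.4
ee_pos: [0.5719, 0.0677, 0.0196]
eef_rot: [3.139, -0.002, 1.571]
force: [0.8, 0.6, -0.1]
grip_width: 0.0009
```

{"method": "step_arm", "body": {"steps": [{"x": 0,"y": 0,"z": 0,"ax": 0,"ay": 0,"az": 0,"claw": 0},{"x": 0,"y": 0,"z": 0,"ax": 0,"ay": 0,"az": 0,"claw": 0},{"x": 0,"y": 0,"z": 0,"ax": 0,"ay": 0,"az": 0,"claw": 0},{"x": 0,"y": 0,"z": 0,"ax": 0,"ay": 0,"az": 0,"claw": 0},{"x": 0,"y": 0,"z": 0,"ax": 0,"ay": 0,"az": 0,"claw": 0}]}}

```text
time_s: 6.82
ee_pos: [0.5719, 0.0677, 0.0196]
eef_rot: [3.139, -0.002, 1.571]
force: [0.2, 0.5, 0.7]
grip_width: 0.0005
```

{"method": "step_arm", "body": {"steps": [{"x": 0,"y": 0,"z": 0,"ax": 0,"ay": 0,"az": 0,"claw": 0},{"x": 0,"y": 0,"z": 0,"ax": 0,"ay": 0,"az": 0,"claw": 0},{"x": 0,"y": 0,"z": 0,"ax": 0,"ay": 0,"az": 0,"claw": 0},{"x": 0,"y": 0,"z": 0,"ax": 0,"ay": 0,"az": 0,"claw": 0},{"x": 0,"y": 0,"z": 0,"ax": 0,"ay": 0,"az": 0,"claw": 0}]}}

```text
time_s: 7.23
ee_pos: [0.5719, 0.0677, 0.0196]
eef_rot: [3.139, -0.002, 1.571]
force: [-0.3, 1.5, -0.7]
grip_width: 0.0003
```

{"method": "step_arm", "body": {"steps": [{"x": 0,"y": 0,"z": -0.02,"ax": 0,"ay": 0,"az": 0,"claw": 0},{"x": 0,"y": 0,"z": -0.03,"ax": 0,"ay": 0,"az": 0,"claw": 0},{"x": 0,"y": 0,"z": -0.03,"ax": 0,"ay": 0,"az": 0,"claw": 0},{"x": 0,"y": 0,"z": -0.02,"ax": 0,"ay": 0,"az": 0,"claw": 0}]}}

```text
time_s: 7.57
ee_pos: [0.5687, 0.0673, 0.1178]
eef_rot: [-3.134, -0.001, 1.571]
force: [0.1, -0.5, 0.6]
grip_width: 0.0003
```

The nut was held for over 2 s. Next is the tube. I'll overshoot slightly in y so the wrist camera can see all of its rim.

{"method": "step_arm", "body": {"steps": [{"x": -0.035,"y": 0.003,"z": 0,"ax": -0.2,"ay": 0,"az": 0,"claw": 0},{"x": -0.036,"y": 0.003,"z": 0,"ax": 0,"ay": 0,"az": 0,"claw": 0},{"x": -0.036,"y": 0.003,"z": 0,"ax": 0,"ay": 0,"az": 0,"claw": 0},{"x": -0.036,"y": 0.003,"z": 0,"ax": 0,"ay": 0,"az": 0,"claw": 0},{"x": -0.01,"y": 0,"z": 0,"ax": 0,"ay": 0,"az": 0,"claw": 0}]}}

```text
time_s: 7.98
ee_pos: [0.5838, -0.0883, 0.1249]
eef_rot: [3.135, -0.001, 1.578]
force: [-0.3, -0.5, 0.3]
grip_width: 0.0005
```

{"method": "step_arm", "body": {"steps": [{"x": 0,"y": 0,"z": 0,"ax": 0,"ay": 0,"az": 0,"claw": 0},{"x": 0,"y": 0,"z": 0,"ax": 0,"ay": 0,"az": 0,"claw": 0},{"x": 0,"y": 0,"z": 0,"ax": 0,"ay": 0,"az": 0,"claw": 0}]}}

```text
time_s: 8.23
ee_pos: [0.5835, -0.0896, 0.1246]
eef_rot: [3.135, -0.001, 1.574]
force: [-0.4, 0.6, -0.1]
grip_width: 0.0005
```

```bash
python3 lk.py w5
```

```text
[ 0.58349844 -0.08955683  0.12463137] [ 3.13525869e+00 -9.63334498e-04  1.57414963e+00] 0.013715937759731322
[ 0.58354661 -0.08902286  0.12466108]
tcp px 318.6213511322295 220.1110896990148
wrist nut 1584 [571.3  50.8] [63.3 26.2] 0.5 0.0351 [571.2  63.8]
wrist tube 1286 [583.3 -66.2] [58.9 58.6] 48.6 0.0599 [583.5 -66.2]
wrist square 0
top nut 311 [570.6  66.6] [60.2 66.2] 33.1 0.0345 [570.3  66.3]
top tube 48 [585.3 -48.8] [18.2 52.9] 78.7 0.059 [583.7 -56.8]
top square 175 [593.1 207.9] [55.8 56.2] 87.8 0.059 [593.1 207.2]
```

View pics/w5.png

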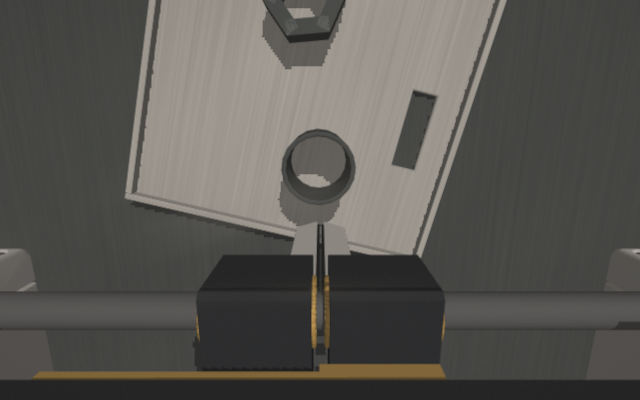

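The wrist view shows the full tube rim at (318,166) px, and the nut has not moved. The wrist gives (583.4,-66.2) mm and the top (581.6,-68.7) mm, so I'll use the mean (582.5,-67.5) mm.

{"method": "step_arm", "body": {"steps": [{"x": 0.02,"y": -0.001,"z": 0.005,"ax": 0.3,"ay": 0,"az": 0.2,"claw": 0},{"x": 0.003,"y": 0,"z": 0.022,"ax": 0,"ay": 0,"az": 0,"claw": 0},{"x": 0,"y": 0,"z": 0.02,"ax": 0,"ay": 0,"az": 0,"claw": 0},{"x": 0,"y": 0,"z": 0.012,"ax": 0,"ay": 0,"az": 0,"claw": 0},{"x": 0,"y": 0,"z": 0,"ax": 0,"ay": 0,"az": 0,"claw": 0}]}}

```text
time_s: 8.75
ee_pos: [0.5833, -0.0588, 0.0649]
eef_rot: [3.138, -0.001, 1.579]
force: [-0.6, 0.0, -0.6]
grip_width: 0.0006
```

{"method": "step_arm", "body": {"steps": [{"x": 0,"y": 0,"z": 0,"ax": 0,"ay": 0,"az": 0,"claw": 0}]}}

```text
time_s: 8.83
ee_pos: [0.5833, -0.0577, 0.065]
eef_rot: [3.138, -0.001, 1.58]
force: [-0.3, -0.5, 0.7]
grip_width: 0.0004
```

{"method": "step_arm", "body": {"steps": [{"x": -0.008,"y": -0.0005,"z": 0,"ax": 0.2,"ay": 0,"az": 0.5,"claw": 0},{"x": 0,"y": 0,"z": 0,"ax": 0,"ay": 0,"az": 0,"claw": 0},{"x": 0,"y": 0,"z": 0,"ax": 0,"ay": 0,"az": 0,"claw": 0}]}}

```text
time_s: 9.08
ee_pos: [0.5837, -0.0655, 0.0671]
eef_rot: [3.14, -0.001, 1.572]
force: [-0.4, 0.5, -0.1]
grip_width: 0.0006
```

{"method": "step_arm", "body": {"steps": [{"x": -0.0018,"y": -0.001,"z": 0.012,"ax": 0,"ay": 0,"az": 0,"claw": 0},{"x": 0,"y": 0,"z": 0.005,"ax": 0,"ay": 0,"az": 0,"claw": 0},{"x": 0,"y": 0,"z": 0,"ax": 0,"ay": 0,"az": 0,"claw": 0},{"x": 0,"y": 0,"z": 0,"ax": 0,"ay": 0,"az": 0,"claw": 0}]}}

```text
time_s: 9.42
ee_pos: [0.5832, -0.0681, 0.0497]
eef_rot: [3.138, -0.0, 1.571]
force: [-0.2, -0.6, -0.2]
grip_width: 0.0004
```

{"method": "step_arm", "body": {"steps": [{"x": 0.0004,"y": -0.0005,"z": 0.004,"ax": 0.2,"ay": 0,"az": 0,"claw": 0},{"x": 0,"y": 0,"z": 0.001,"ax": 0,"ay": 0,"az": 0,"claw": 0},{"x": 0,"y": 0,"z": 0,"ax": 0,"ay": 0,"az": 0,"claw": 0}]}}

```text
time_s: 9.67
ee_pos: [0.5826, -0.0676, 0.0441]
eef_rot: [-3.141, -0.0, 1.571]
force: [0.4, -0.3, -1.0]
grip_width: 0.0009
```

```bash
python3 sd.py s6 | sed -n '1,2p;10,26p'; python3 - <<'E'
from h import *
p,d=vision.camera("wrist");cv2.imwrite("pics/w6.png",p[:,:,::-1])
E
```

```text
[ 0.5826092  -0.06764464  0.04413547] [-3.14144353e+00 -3.36728555e-04  1.57106822e+00] 9.6667
crop 304 180
200 [([569, -70, 111], 159), ([574, -74, 110], 161)]
201 [([567, -72, 109], 161), ([571, -76, 109], 161)]
202 [([569, -71, 104], 159), ([573, -75, 104], 158)]
203 [([568, -71, 101], 159), ([571, -77, 102], 156)]
204 [([569, -71, 97], 160), ([575, -74, 95], 156)]
205 [([570, -71, 93], 158), ([573, -76, 93], 158)]
206 [([571, -70, 88], 150), ([574, -75, 89], 153)]
207 [([574, -68, 82], 125), ([573, -76, 87], 141)]
208 [([601, -46, 55], 98), ([575, -74, 81], 120)]
209 [([601, -46, 51], 81), ([603, -53, 54], 93)]
210 [([599, -48, 49], 77), ([605, -51, 48], 75)]
211 [([603, -45, 42], 78), ([605, -52, 44], 76)]
212 [([603, -46, 38], 78), ([603, -53, 42], 77)]
213 [([598, -49, 39], 80), ([603, -53, 38], 78)]
214 [([602, -47, 31], 78), ([602, -55, 36], 76)]
215 [([602, -47, 28], 84), ([607, -51, 27], 78)]
216 [([601, -48, 24], 87), ([605, -53, 25], 79)]
```

View pics/s6.png

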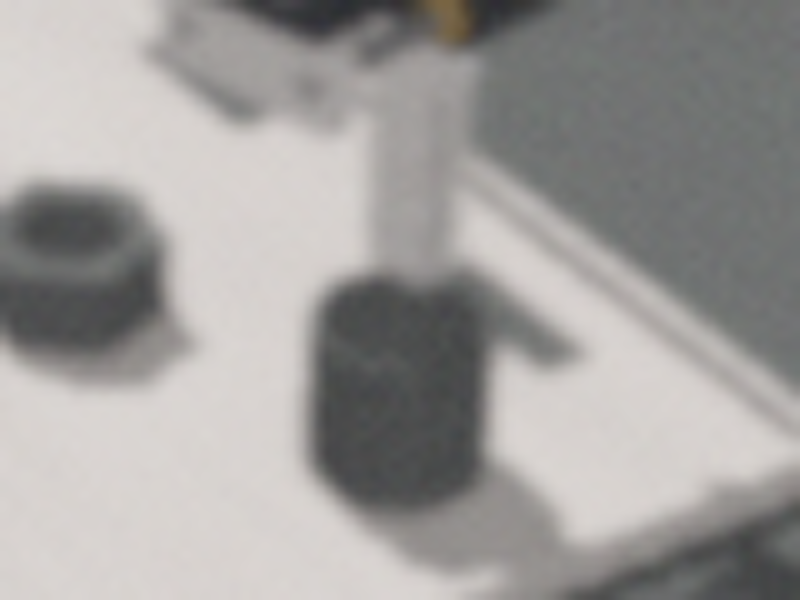

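View pics/w6.png

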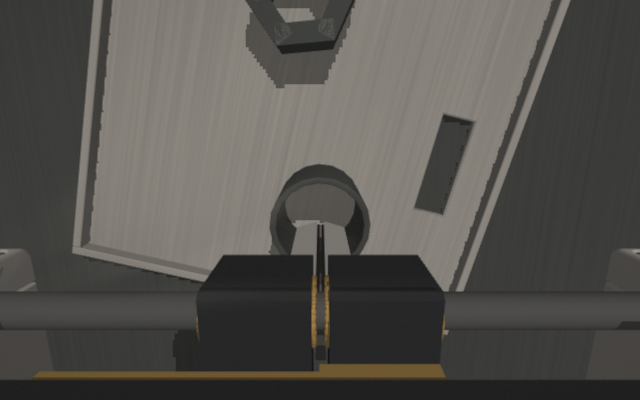

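The tube rim runs from column 271 to 370, which centres it on the fingertips at column 320. The tip depth gives z of about 0.081. Holding.

{"method": "step_arm", "body": {"steps": [{"x": 0,"y": 0,"z": 0,"ax": 0,"ay": 0,"az": 0,"claw": 0},{"x": 0,"y": 0,"z": 0,"ax": 0,"ay": 0,"az": 0,"claw": 0},{"x": 0,"y": 0,"z": 0,"ax": 0,"ay": 0,"az": 0,"claw": 0},{"x": 0,"y": 0,"z": 0,"ax": 0,"ay": 0,"az": 0,"claw": 0},{"x": 0,"y": 0,"z": 0,"ax": 0,"ay": 0,"az": 0,"claw": 0}]}}

```text
time_s: 10.18
ee_pos: [0.583, -0.0676, 0.0449]
eef_rot: [3.141, -0.0, 1.571]
force: [1.0, 0.3, -0.7]
grip_width: 0.0004
```

{"method": "step_arm", "body": {"steps": [{"x": 0,"y": 0,"z": 0,"ax": 0,"ay": 0,"az": 0,"claw": 0},{"x": 0,"y": 0,"z": 0,"ax": 0,"ay": 0,"az": 0,"claw": 0},{"x": 0,"y": 0,"z": 0,"ax": 0,"ay": 0,"az": 0,"claw": 0},{"x": 0,"y": 0,"z": 0,"ax": 0,"ay": 0,"az": 0,"claw": 0},{"x": 0,"y": 0,"z": 0,"ax": 0,"ay": 0,"az": 0,"claw": 0}]}}

```text
time_s: 10.6
ee_pos: [0.583, -0.0676, 0.045]
eef_rot: [3.14, -0.0, 1.571]
force: [-0.4, 0.7, -0.7]
grip_width: 0.0008
```

{"method": "step_arm", "body": {"steps": [{"x": 0,"y": 0,"z": 0,"ax": 0,"ay": 0,"az": 0,"claw": 0},{"x": 0,"y": 0,"z": 0,"ax": 0,"ay": 0,"az": 0,"claw": 0},{"x": 0,"y": 0,"z": 0,"ax": 0,"ay": 0,"az": 0,"claw": 0},{"x": 0,"y": 0,"z": 0,"ax": 0,"ay": 0,"az": 0,"claw": 0},{"x": 0,"y": 0,"z": 0,"ax": 0,"ay": 0,"az": 0,"claw": 0}]}}

```text
time_s: 11.02
ee_pos: [0.583, -0.0676, 0.045]
eef_rot: [3.14, -0.0, 1.571]
force: [-0.3, -0.5, 0.2]
grip_width: 0.0005
```

{"method": "step_arm", "body": {"steps": [{"x": 0,"y": 0,"z": 0,"ax": 0,"ay": 0,"az": 0,"claw": 0},{"x": 0,"y": 0,"z": 0,"ax": 0,"ay": 0,"az": 0,"claw": 0},{"x": 0,"y": 0,"z": 0,"ax": 0,"ay": 0,"az": 0,"claw": 0},{"x": 0,"y": 0,"z": 0,"ax": 0,"ay": 0,"az": 0,"claw": 0},{"x": 0,"y": 0,"z": 0,"ax": 0,"ay": 0,"az": 0,"claw": 0}]}}

```text
time_s: 11.43
ee_pos: [0.583, -0.0676, 0.045]
eef_rot: [3.14, -0.0, 1.571]
force: [0.4, 0.3, -0.0]
grip_width: 0.0004
```

{"method": "step_arm", "body": {"steps": [{"x": 0,"y": 0,"z": 0,"ax": 0,"ay": 0,"az": 0,"claw": 0},{"x": 0,"y": 0,"z": 0,"ax": 0,"ay": 0,"az": 0,"claw": 0},{"x": 0,"y": 0,"z": 0,"ax": 0,"ay": 0,"az": 0,"claw": 0},{"x": 0,"y": 0,"z": 0,"ax": 0,"ay": 0,"az": 0,"claw": 0},{"x": 0,"y": 0,"z": 0,"ax": 0,"ay": 0,"az": 0,"claw": 0}]}}

```text
time_s: 11.85
ee_pos: [0.583, -0.0676, 0.045]
eef_rot: [3.14, -0.0, 1.571]
force: [0.0, -0.6, 0.0]
grip_width: 0.0007
```

{"method": "step_arm", "body": {"steps": [{"x": 0,"y": 0,"z": 0,"ax": 0,"ay": 0,"az": 0,"claw": 0},{"x": 0,"y": 0,"z": 0,"ax": 0,"ay": 0,"az": 0,"claw": 0},{"x": 0,"y": 0,"z": 0,"ax": 0,"ay": 0,"az": 0,"claw": 0},{"x": 0,"y": 0,"z": 0,"ax": 0,"ay": 0,"az": 0,"claw": 0},{"x": 0,"y": 0,"z": 0,"ax": 0,"ay": 0,"az": 0,"claw": 0}]}}

```text
time_s: 12.27
ee_pos: [0.583, -0.0676, 0.045]
eef_rot: [3.14, -0.0, 1.571]
force: [-0.0, 0.4, -0.5]
grip_width: 0.0007
```

{"method": "step_arm", "body": {"steps": [{"x": 0,"y": 0,"z": -0.02,"ax": 0,"ay": 0,"az": 0,"claw": 0},{"x": 0,"y": 0,"z": -0.03,"ax": 0,"ay": 0,"az": 0,"claw": 0},{"x": 0,"y": 0,"z": -0.03,"ax": 0,"ay": 0,"az": 0,"claw": 0},{"x": 0,"y": 0,"z": -0.02,"ax": 0,"ay": 0,"az": 0,"claw": 0}]}}

```text
time_s: 12.6
ee_pos: [0.5801, -0.0672, 0.1431]
eef_rot: [-3.132, -0.002, 1.571]
force: [0.2, 0.6, 0.6]
grip_width: 0.0003
```

Both spots are shown. Next I'll travel high to the near side of the lever and turn to the box's yaw.

{"method": "step_arm", "body": {"steps": [{"x": -0.036,"y": -0.009,"z": 0,"ax": -0.5,"ay": 0,"az": 0,"claw": 0},{"x": -0.036,"y": -0.009,"z": 0,"ax": 0,"ay": 0,"az": 0,"claw": 0},{"x": -0.036,"y": -0.009,"z": 0,"ax": 0,"ay": 0,"az": 0,"claw": 0},{"x": -0.036,"y": -0.009,"z": 0,"ax": 0,"ay": 0,"az": 0,"claw": 0},{"x": -0.036,"y": -0.009,"z": 0,"ax": 0,"ay": 0,"az": 0,"claw": 0}]}}

```text
time_s: 13.02
ee_pos: [0.538, -0.2478, 0.1502]
eef_rot: [3.131, 0.0, 1.582]
force: [0.7, -0.4, -0.7]
grip_width: 0.0002
```

{"method": "step_arm", "body": {"steps": [{"x": -0.036,"y": -0.01,"z": 0,"ax": 0,"ay": 0,"az": 0,"claw": 0},{"x": -0.036,"y": -0.01,"z": 0,"ax": 0,"ay": 0,"az": 0,"claw": 0},{"x": -0.03,"y": -0.01,"z": 0,"ax": 0,"ay": 0,"az": 0,"claw": 0},{"x": 0,"y": 0,"z": 0,"ax": 0,"ay": 0,"az": 7,"claw": 0},{"x": 0,"y": 0,"z": 0,"ax": 0,"ay": 0,"az": 7,"claw": 0}]}}

```text
time_s: 13.43
ee_pos: [0.5037, -0.3622, 0.1497]
eef_rot: [3.131, -0.001, 1.331]
force: [0.5, 0.6, 0.8]
grip_width: 0.0007
```

{"method": "step_arm", "body": {"steps": [{"x": 0,"y": 0,"z": 0,"ax": 0,"ay": 0,"az": 7,"claw": 0},{"x": 0,"y": 0,"z": 0,"ax": 0,"ay": 0,"az": 7,"claw": 0},{"x": 0,"y": 0,"z": 0,"ax": 0,"ay": 0,"az": 7,"claw": 0},{"x": 0,"y": 0,"z": 0,"ax": 0,"ay": 0,"az": 7,"claw": 0},{"x": 0,"y": 0,"z": 0,"ax": 0,"ay": 0,"az": 7,"claw": 0}]}}

```text
time_s: 13.85
ee_pos: [0.5024, -0.3641, 0.1491]
eef_rot: [3.134, -0.007, 0.707]
force: [-0.7, -0.2, 0.9]
grip_width: 0.0005
```

{"method": "step_arm", "body": {"steps": [{"x": 0,"y": 0,"z": 0,"ax": 0,"ay": 0,"az": 7,"claw": 0},{"x": 0,"y": 0,"z": 0,"ax": 0,"ay": 0,"az": 7,"claw": 0},{"x": 0,"y": 0,"z": 0,"ax": 0,"ay": 0,"az": 7,"claw": 0},{"x": 0,"y": 0,"z": 0,"ax": 0,"ay": 0,"az": 3,"claw": 0}]}}

```text
time_s: 14.18
ee_pos: [0.5022, -0.3641, 0.1489]
eef_rot: [3.138, -0.009, 0.272]
force: [0.1, 0.1, -0.1]
grip_width: 0.0005
```

{"method": "step_arm", "body": {"steps": [{"x": 0,"y": 0,"z": 0,"ax": 0.2,"ay": -0.5,"az": 0.8,"claw": 0},{"x": 0,"y": 0,"z": 0,"ax": 0,"ay": 0,"az": 0,"claw": 0}]}}

```text
time_s: 14.35
ee_pos: [0.5021, -0.3641, 0.1489]
eef_rot: [-3.141, 0.0, 0.255]
force: [-0.6, -0.6, -0.1]
grip_width: 0.0005
```

```bash
cat > lv.py <<'E'
from h import *
import sys
for cam in sys.argv[2:]:
    s=ctrl.get_obs();P=pose(cam);p,d=vision.camera(cam);C=cloud(P,d);cv2.imwrite(f"pics/{sys.argv[1]}{cam}.png",p[:,:,::-1])
    print(cam,s["time_s"],np.round(s["ee_pos"],4),np.round(s["eef_rot"],3))
    for n,r,z0,z1,dark in(("box",.05,.02,.03,0),("ball",.08,.078,.13,1)):
        m=(np.hypot(C[...,0]-.585,C[...,1]+.35)<r)&(C[...,2]>z0)&(C[...,2]<z1)&(d>0)
        if dark: m&=p.max(-1)<60
        c=C[m]
        if len(c)<8: print(n,len(c));continue
        ce,w,a=cv2.minAreaRect((c[:,:2]*1000).astype(np.float32));print(n,len(c),np.round(ce,1),np.round(w,1),round(a,1),"z",np.round(np.percentile(c[:,2],[2,50,98]),4),"mean",np.round(c.mean(0),4))
E
python3 lv.py w7 wrist top
```

```text
wrist 14.35 [ 0.5021 -0.3641  0.1489] [-3.141  0.     0.255]
box 2766 [ 585.9 -349. ] [69.5 50.1] 14.7 z [0.022  0.0241 0.029 ] mean [ 0.5923 -0.3468  0.0243]
ball 893 [ 556.6 -356.5] [24.1 24.4] 60.3 z [0.0988 0.1049 0.1086] mean [ 0.5568 -0.3562  0.1046]
top 14.4 [ 0.5021 -0.3641  0.1489] [-3.141  0.     0.257]
box 355 [ 584.4 -350.5] [69.5 50.2] 14.1 z [0.0205 0.0239 0.0291] mean [ 0.5859 -0.3462  0.0242]
ball 78 [ 555.3 -355.4] [18.7 22.1] 83.1 z [0.0944 0.1047 0.1097] mean [ 0.5546 -0.355   0.1036]
```

View pics/w7wrist.png

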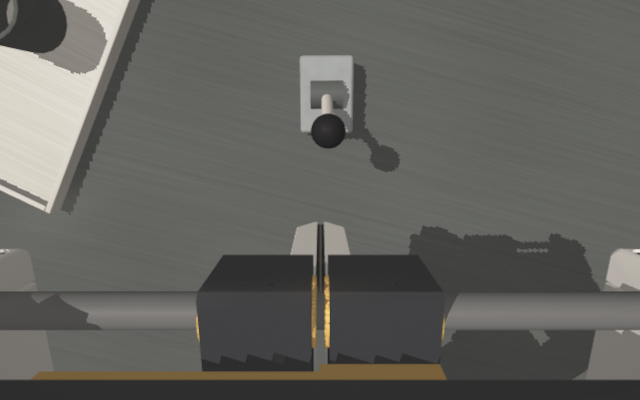

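The ball is at (328,130) px with the lever still leaning to the near side, 55 mm ahead of the tips and 6 mm to the tool's +y. I'll go down on the near side, lining up sideways.

{"method": "step_arm", "body": {"steps": [{"x": 0,"y": 0.004,"z": 0.025,"ax": 0,"ay": 0,"az": 0,"claw": 0},{"x": 0,"y": 0.002,"z": 0.03,"ax": 0,"ay": 0,"az": 0,"claw": 0},{"x": 0,"y": 0,"z": 0.025,"ax": 0,"ay": 0,"az": 0,"claw": 0},{"x": 0,"y": 0,"z": 0.008,"ax": 0,"ay": 0,"az": 0,"claw": 0},{"x": 0,"y": 0,"z": 0,"ax": 0,"ay": 0,"az": 0,"claw": 0}]}}

```text
time_s: 14.87
ee_pos: [0.5049, -0.3709, 0.0599]
eef_rot: [3.138, -0.003, 0.266]
force: [-0.2, 0.0, -0.4]
grip_width: 0.0002
```

{"method": "step_arm", "body": {"steps": [{"x": 0,"y": 0,"z": 0,"ax": 0,"ay": 0,"az": 0,"claw": 0}]}}

```text
time_s: 14.95
ee_pos: [0.5049, -0.3709, 0.0602]
eef_rot: [3.139, -0.003, 0.267]
force: [-0.2, -0.6, -0.2]
grip_width: 0.0006
```

{"method": "step_arm", "body": {"steps": [{"x": 0.012,"y": 0,"z": 0.01,"ax": 0,"ay": 0,"az": 0.5,"claw": 0},{"x": 0.014,"y": 0,"z": 0.001,"ax": 0,"ay": 0,"az": 0,"claw": 0},{"x": 0.012,"y": 0,"z": 0,"ax": 0,"ay": 0,"az": 0,"claw": 0},{"x": 0.012,"y": 0,"z": 0,"ax": 0,"ay": 0,"az": 0,"claw": 0}]}}

```text
time_s: 15.28
ee_pos: [0.5551, -0.3603, 0.0562]
eef_rot: [3.133, -0.006, 0.258]
force: [-1.5, -1.5, 0.3]
grip_width: 0.0003
```

{"method": "step_arm", "body": {"steps": [{"x": 0.012,"y": 0,"z": 0,"ax": 0,"ay": 0,"az": 0,"claw": 0}]}}

```text
time_s: 15.37
ee_pos: [0.5678, -0.3575, 0.0584]
eef_rot: [3.131, -0.008, 0.258]
force: [-1.3, 0.5, 0.2]
grip_width: 0.0003
```

{"method": "step_arm", "body": {"steps": [{"x": 0.006,"y": -0.002,"z": 0.008,"ax": 0.4,"ay": -0.4,"az": 0,"claw": 0},{"x": 0.006,"y": -0.001,"z": 0.006,"ax": 0,"ay": 0,"az": 0,"claw": 0}]}}

```text
time_s: 15.53
ee_pos: [0.5816, -0.3521, 0.0483]
eef_rot: [3.134, -0.004, 0.259]
force: [-1.3, -0.4, -0.3]
grip_width: 0.0001
```

{"method": "step_arm", "body": {"steps": [{"x": 0.006,"y": -0.001,"z": 0.001,"ax": 0,"ay": 0,"az": 0,"claw": 0},{"x": 0.004,"y": 0,"z": 0.001,"ax": 0,"ay": 0,"az": 0,"claw": 0}]}}

```text
time_s: 15.7
ee_pos: [0.5917, -0.3481, 0.0459]
eef_rot: [3.134, -0.004, 0.26]
force: [-1.2, 0.5, 0.4]
grip_width: 0.0003
```

{"method": "step_arm", "body": {"steps": [{"x": 0.004,"y": 0,"z": 0.001,"ax": 0,"ay": 0,"az": 0,"claw": 0}]}}

```text
time_s: 15.78
ee_pos: [0.5957, -0.347, 0.0448]
eef_rot: [3.134, -0.003, 0.26]
force: [-0.1, 0.3, -0.7]
grip_width: 0.0005
```

{"method": "step_arm", "body": {"steps": [{"x": 0.003,"y": 0,"z": 0,"ax": 0,"ay": 0,"az": 0,"claw": 0}]}}

```text
time_s: 15.87
ee_pos: [0.5988, -0.3461, 0.0446]
eef_rot: [3.135, -0.003, 0.26]
force: [-0.5, 1.0, -0.7]
grip_width: 0.0006
```

{"method": "step_arm", "body": {"steps": [{"x": 0.002,"y": 0,"z": 0,"ax": 0,"ay": 0,"az": 0,"claw": 0}]}}

```text
time_s: 15.95
ee_pos: [0.6008, -0.3455, 0.0445]
eef_rot: [3.135, -0.003, 0.26]
force: [-5.9, -1.6, 0.3]
grip_width: 0.0004
```

{"method": "step_arm", "body": {"steps": [{"x": 0.001,"y": 0,"z": 0,"ax": 0,"ay": 0,"az": 0,"claw": 0}]}}

```text
time_s: 16.03
ee_pos: [0.601, -0.3455, 0.0444]
eef_rot: [3.135, -0.001, 0.26]
force: [-10.4, -1.4, 3.9]
grip_width: 0.0005
```

The force rose to 10 N at the predicted end stop. Backing off, then up.

{"method": "step_arm", "body": {"steps": [{"x": -0.01,"y": 0,"z": 0,"ax": 0,"ay": 0,"az": 0,"claw": 0},{"x": -0.02,"y": 0,"z": 0,"ax": 0,"ay": 0,"az": 0,"claw": 0},{"x": -0.025,"y": 0,"z": -0.01,"ax": 0,"ay": 0,"az": 0,"claw": 0},{"x": -0.025,"y": 0,"z": -0.025,"ax": 0,"ay": 0,"az": 0,"claw": 0},{"x": -0.02,"y": 0,"z": -0.03,"ax": 0,"ay": 0,"az": 0,"claw": 0}]}}

```text
time_s: 16.45
ee_pos: [0.5011, -0.3683, 0.104]
eef_rot: [-3.139, 0.005, 0.263]
force: [0.2, -1.0, 0.9]
grip_width: 0.0006
```

{"method": "step_arm", "body": {"steps": [{"x": 0,"y": 0,"z": -0.03,"ax": 0,"ay": 0,"az": 0,"claw": 0},{"x": 0,"y": 0,"z": -0.02,"ax": 0,"ay": 0,"az": 0,"claw": 0},{"x": 0,"y": 0,"z": 0,"ax": 0,"ay": 0,"az": 0,"claw": 0},{"x": 0,"y": 0,"z": 0,"ax": 0,"ay": 0,"az": 0,"claw": 0}]}}

```text
time_s: 16.78
ee_pos: [0.4987, -0.3716, 0.1637]
eef_rot: [3.136, -0.001, 0.259]
force: [0.6, 0.9, -1.3]
grip_width: 0.0001
```

```bash
python3 lv.py w8 wrist top; python3 - <<'E'
from h import *
from math import *
t=np.load("pics/top0.npz");p0=t["p"].astype(int);p1=cv2.imread("pics/w8top.png")[:,:,::-1].astype(int)
m=(abs(p0-p1).max(-1)>40).astype(np.uint8);n,l,st,ce=cv2.connectedComponentsWithStats(m)
for i in range(1,n):
    if st[i,4]>12: print(st[i],ce[i].round())
P=pose("top");p,d=vision.camera("top");C=cloud(P,d)
for n,(x,y),r,z0,z1 in(("square",(.593,.208),.05,.05,.07),("nut",(.5705,.066),.05,.028,.05),("tube",(.582,-.069),.045,.05,.07),("tin",(.322,-.338),.05,.035,.06),("magnet",(.739,-.332),.05,.02,.09)):
    k=(np.hypot(C[...,0]-x,C[...,1]-y)<r)&(C[...,2]>z0)&(C[...,2]<z1);print(n,k.sum(),np.round(cv2.minAreaRect((C[k][:,:2]*1000).astype(np.float32))[0],1))
E
```

```text
wrist 16.7833 [ 0.4987 -0.3716  0.1637] [ 3.136e+00 -1.000e-03  2.590e-01]
box 2832 [ 585.9 -349. ] [69.2 50.1] 14.9 z [0.0218 0.0242 0.0288] mean [ 0.5841 -0.3494  0.0243]
ball 978 [ 621.9 -339.2] [24.2 24.1] 57.6 z [0.0932 0.1009 0.1049] mean [ 0.621  -0.3394  0.1004]
top 16.8333 [ 0.4988 -0.3716  0.1637] [ 3.136e+00 -1.000e-03  2.590e-01]
box 375 [ 584.4 -350.3] [69.6 50.9] 14.0 z [0.0202 0.0238 0.0292] mean [ 0.5816 -0.3484  0.024 ]
ball 71 [ 622.3 -337.4] [22.6 19.3] 0.9 z [0.0926 0.1007 0.1068] mean [ 0.6211 -0.3374  0.1001]
[470 159  11  12  88] [475. 164.]
[536 163  28  27 194] [548. 175.]
[470 182   8   5  26] [473. 184.]
[568 184   6   5  16] [570. 186.]
[478 186  12  12  80] [484. 190.]
[516 188  18  23 149] [524. 198.]
[548 191  43  41 269] [562. 214.]
[486 200  15  35 144] [492. 217.]
[497 204  21  12 105] [507. 210.]
[503 217  10   7  30] [508. 220.]
[529 216   7   7  13] [532. 219.]
[507 225  33   8  92] [519. 229.]
[568 250  19  48 241] [579. 267.]
[460 261  30  38 438] [475. 287.]
[566 299   7  16  32] [569. 307.]
[343 315   4   6  14] [344. 317.]
[ 347  314   84   7
[... 305 characters left out ...]
  11   6  31] [ 25. 359.]
[   0  360  105   40 2012] [ 41. 387.]
[ 46 360  35  24 287] [ 64. 371.]
[218 360   9   3  13] [222. 361.]
[327 363  82  37 700] [384. 385.]
[ 42 369  11   4  21] [ 47. 371.]
[ 287  368   95   32 1579] [329. 389.]
[202 371  48  16 185] [228. 379.]
[245 370  25  30  61] [255. 389.]
[219 372  12   5  24] [224. 374.]
[248 372   6   9  18] [250. 377.]
[104 375  11   6  32] [110. 378.]
[288 375   8  11  22] [291. 379.]
[ 99 382   7   6  26] [102. 385.]
[237 390   5   5  14] [238. 392.]
[254 390   9   7  15] [259. 393.]
[433 391  13   9  65] [439. 396.]
square 168 [593.5 207.9]
nut 314 [570.8  66.8]
tube 133 [581.4 -68.5]
tin 108 [ 335.5 -323.8]
magnet 182 [ 740.5 -333.5]
```

View pics/w8wrist.png

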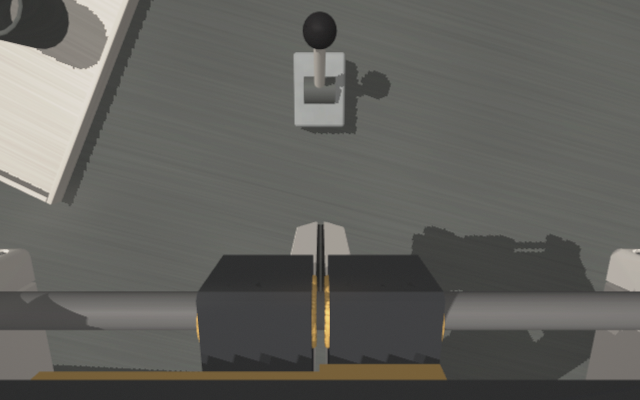

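View pics/w8top.png

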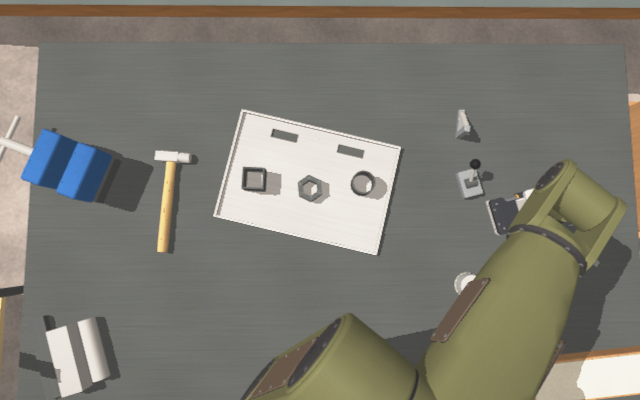

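The lever ball is now at (319,30) px on the far side. It measures 37.3 mm past the pivot, against 38.4 mm nominal at the stop. The pieces haven't moved and the arm is clear.

```bash
python3 - <<'E'
from h import *
s=ctrl.get_obs();print(s["time_s"],s["ee_pos"],s["force"],np.abs(s["joint_vel"]).max())
print(ticket.hand_in())
E
```

```text
16.9333 [ 0.49846235 -0.37100721  0.16191312] [-0.74478484 -1.0181138  -0.21640184] 0.013406540286069607
the job is handed in; nothing more can be done
None
```

I held the fingertips about 2 cm over the nut, then over the tube stub, each for more than 2 s. I then pushed the lever to its far stop, backed off, and handed the job in at 16.9 s.

**Last checks that agreed:**
- **Lever:** the force rose to about 10 N where the end stop was predicted. Afterwards the ball measured 37.3 mm to the far side of the pivot, against 38.4 mm nominal, which is within measuring error.
- **Loose pieces:** the nut, tube and square were within about 1 mm of their starting positions, and the magnet within about 2 mm. The force reading stayed at noise level over both spots. The hammer looked unchanged in the last top view.
- **Arm:** it finished clear of everything, with the tips about 0.2 m above the bench.

**Checks that disagreed or could not be made:**
- **Fingertip position:** the reported TCP lay about 36.5 mm beyond the fingertips seen by both the side and wrist cameras. The height of the gripper body agreed with the cameras, so I set the 2 cm gap by the visible tips, not the reported TCP.
- **Camera positions:** the top and wrist cameras differed by 2–3.5 mm on the nut and tube centres, so I aimed between the two.
- **Tin:** the arm partly hid it in the last top view, so I could not re-measure it, though the arm never came down near it.

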